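# Level the coffee-machine shelf with a spirit level

## Task

The low steel shelf for the coffee machine is down at its screw-foot end. Lay the spirit level upright on the middle of the shelf, along the direction from the plain feet to the screw foot, let go of it, then turn the black knob of the foot until the bubble stands between the two lines. Last, press the level down onto the shelf from above with a steady push of about a kilo (10 N) and finish while still holding it pressed, bubble between the lines, so that a colleague can tighten the lock nut; leave the other things on the counter alone.

Things in the scene. Friction and masses are not known exactly. Their poses are not given: they have to be found in the camera images.
- level_mid (a point): spirit level: aluminium bar, red side panels, black ends; 170 mm long (x), 24 mm wide (y), 48 mm high (z up), 0.2 to 0.4 kg; starts standing on its working underside on the counter. This point is its centre, half-way up. In mid-top a green vial under a cover flush with the top, read from above: pale bubble 14 mm long, two black cross lines. Any part of the top may be pressed
- level: the same spirit level; origin at the centre of its underside, same axes
- bubble (a joint): offset of the bubble from mid-vial in m, positive towards the level's +x end; at rest it lies towards the higher end, 0.6 mm per mrad of slope, stops at +-0.014; takes 1 to 2 s to settle. Within +-0.003 it is between the lines
- shelf_mid (a point): low steel shelf, 280 mm (x) by 230 mm (y), its top 80 mm above the counter when level; this point is the middle of its top, z square to the top. Two plain rubber feet under its +y edge; a lug on its -y edge carries the screw foot, where it starts 11 to 20 mrad low. It cannot slide on the counter
- shelf: the same shelf; origin between its two plain feet, 100 mm along +y from the middle and 68 mm below the top, same axes. Turning the foot's knob clockwise seen from above (negative about z) raises the -y end: 7.3 mrad of slope, so 4.4 mm of bubble, per rad. The starts need 1.5 to 2.7 rad clockwise. Pushing on the shelf does not turn the screw
- knob (a point): centre of the black knurled round knob, 36 mm across, 26 mm high, top 132 mm above the counter, on the screw foot's upright spindle 160 mm from the shelf's middle along its -y axis. It stands 26 mm clear of the lug, which lies level with the shelf top; brass lock nut below. Resists with about 0.1 N m; this point turns with it; its height does not change
- mug: bystander, to be left alone: blue ceramic mug, 80 mm across, 90 mm high, with a handle; origin at the centre of its underside
- tin: bystander, to be left alone: copper-coloured coffee tin, 84 mm across, 130 mm high; origin at the centre of its underside
- jar: bystander, to be left alone: glass sugar jar with a red cap, 84 mm across, 120 mm high; origin at the centre of its underside
- soap: bystander, to be left alone: blue washing-up bottle, 60 mm across, 190 mm high; origin at the centre of its underside
- wrench: bystander, to be left alone: open-ended spanner for the lock nut, lying on the counter, about 170 mm long; origin on its underside
- screwdriver: bystander, to be left alone: screwdriver with an orange handle, lying on the counter; origin on its underside
Things that resemble listed ones, but are neither listed nor needed, are in the scene too. Several things look just like the level: the one meant starts farthest to the robot's right.

How it is judged (in metres and radians):
On the way, in this order (a step that is already met when the one before it is completed fails the run):
1. the level lies flat on the middle of the shelf, along it, let go of, with the shelf still out of level (angle between level_mid's own z axis and vertical below 0.05 rad and angle between the z axis of level_mid and the z axis of shelf_mid, either way round below 0.02 rad and angle between the x axis of level_mid and the y axis of shelf_mid, either way round below 0.25 rad and z of level_mid in the frame of shelf_mid between 0.02 and 0.028 m and x of level_mid in the frame of shelf_mid between -0.12 and 0.12 m and y of level_mid in the frame of shelf_mid between -0.06 and 0.06 m and contact force between the fingers and level below 0.2 N and angle between shelf_mid's own z axis and vertical above 0.009 rad), for 0.3 s.
2. the shelf is level by the screw foot and the bubble stands between the lines (angle between level_mid's own z axis and vertical below 0.05 rad and angle between the z axis of level_mid and the z axis of shelf_mid, either way round below 0.02 rad and angle between the x axis of level_mid and the y axis of shelf_mid, either way round below 0.25 rad and z of level_mid in the frame of shelf_mid between 0.02 and 0.028 m and x of level_mid in the frame of shelf_mid between -0.12 and 0.12 m and y of level_mid in the frame of shelf_mid between -0.06 and 0.06 m and angle between shelf_mid's own z axis and vertical below 0.008 rad and value of joint bubble between -0.003 and 0.003 m), for 0.3 s.
At the end, for the whole second after the job is handed in: Level flat on the shelf, along its y axis within 0.25 rad, centre within 60 mm (y) and 120 mm (x) of the shelf's middle; bubble within 3 mm of mid-vial, shelf within 8 mrad of level; fingers press the level with over 2.5 N, and it bears on the shelf with 6.5 to 35 N (all of step 2 and contact force between the fingers and level above 2.5 N and contact force between level and shelf between 6.5 and 35 N); the arm keeps its last pose, push and grip.
It fails at once if a bystander (mug, tin, jar, soap, spanner or screwdriver) is pushed more than 30 mm (distance of any of mug, tin, jar, soap, wrench, screwdriver from where it was at the start of the episode above 0.03 m).
It also fails if it takes over 69 s, if anything falls off the work surface, if the arm or the gripper's body presses on something with over 40 N, if the wrist force passes 120 N, or if a joint passes its speed limit or range.

## Robot

A 6-joint arm with a two-finger parallel gripper is mounted at the origin on the work surface. World frame = base frame: x ahead of the robot, y to its left, z up, the work surface at z = 0. Lengths are in m, angles in degrees, forces in N, time in s.
With the tool pointing down it reaches from about 0.4 to 0.825 m from the base axis. Payload 7 kg.
Tool frame: the origin (TCP) lies midway between the tips of the shut fingers; the grasp point (between the pads) lies 19 mm behind it; x points along the fingers, z is the direction in which the jaws open and shut, and the axes are right-handed (so a half turn about x gives the same grasp; the last joint's range is limited). The gripper opens to 88 mm and grips with 3 to 60 N. Pads are 19 mm wide; open, the fingers measure 130 mm over their backs; the gripper's body (78 mm by 193 mm) begins 47 mm behind the grasp point.
Start: joints at [-53.68, 20.546, 0.682, 0, -70.136, -16.507], TCP at [0.229, -0.635, 0.227] pointing down, gripper open.
Joint ranges: [-176.03, 176.03], [-82.01, 121.73], [-58.28, 71.71], [-173.87, 95.51], [-174.79, -0.11], [-173.66, 173.66]. Speed limits (degrees/s): [136.94, 136.94, 172.46, 180, 180, 180].

## Interface

Orientations are given as [roll, pitch, yaw] about the fixed x, y, z axes, in that order (R = Rz(yaw) Ry(pitch) Rx(roll)).
In Python, from plant import get_state, capture, close_job gives the robot as it stands.
- The arm moves only by the tool play_rows, never from a script. Its argument "series" is one flat list of numbers, 4 for each row, row after row: the shift along the tool's x, y, z in m, then the turn about the tool's x in rad. In form: [tx, ty, tz, spin, tx, ty, tz, spin, ...]. A call has exactly 5 rows; each row shifts and turns the commanded pose from where the row before left it, along the tool's axes as they then stand; what a row does not reach is not made up. A row lasts 1/12 s, in which the tool goes at most 41.7 mm and 7.16 degrees, less where a joint would pass 70% of its speed; a pose out of reach is approached as far as the arm can. A call is refused whole if a number of a shift passes 0.0417 or a number of a turn 0.125, either way. A call with a gripper value outside its range is refused whole. "jaw" is the opening in per cent of the stroke, from 0 (shut) to 100 (fully open), set as the call begins (left out, the last holds). The fingers move at their own pace and stop on an object; "squeeze" is the grip in N (left out, the last holds). Time passes only in rows, so rows that do not move let the fingers close, or fill a call up. It gives the time, the measured TCP pose, the force and the opening at its end, in the units of the state.
- get_state(): the state, without advancing time (a new reading comes with each control period).
- capture(name): name is "scene" or "top" or "wrist"; returns a dict with "img" (400x640x3 uint8, blue, green, red), "K" (3x3 intrinsics, pixels), "world_from_camera" (4x4, takes a point from camera to world coordinates). Camera axes: x right, y down, z forward; pixel columns grow to the right and rows downward; lengths in m; the calibration is good to about 2 mm. A picture is of the moment at which its call begins. There is no depth.
- close_job(): hands the job in, once; it reports no verdict.
The state is a dict: "time_s": time; "joints": joint angles; "qd": joint speeds; "joint_torque": joint torques, N m; "tcp_pos": TCP position; "eef_rot": TCP orientation; "contact_force": force on the tool from outside, world axes, zero at the start; "moment": the same for the moment, N m; "gripper_width": finger opening in m.
Only numpy, scipy, OpenCV 4.12 (cv2) and the standard library are available. Lean on these libraries where they do the work, as an engineer would, in place of code of your own. Each camera call takes 0.05 s, during which the arm holds its last target.

## Working session

There is one attempt and no reset: what is moved stays moved. The work goes in short steps, Python scripts to look and compute and a tool call to move; the robot and the scene stay as the last step left them, time stands still between calls to the robot, and variables do not carry over. Pictures are saved under pics/ and viewed, and the job is handed in when it is done.

Besides the shell and the picture viewer there is one more tool, called after "Emit:" by a JSON object that holds its "fn" and its "kwargs", one argument or row to a line. play_rows: Moves the arm, as the interface text tells. Its arguments: {"type":"object","properties":{"series":{"type":"array","items":{"type":"number"}},"jaw":{"type":"number"},"squeeze":{"type":"number"}},"required":["series"]}

```bash
mkdir -p pics; ls
cat > h.py <<'E'
from plant import get_state, capture, close_job
import numpy as np, cv2
def snap(n,f):
    d=capture(n); cv2.imwrite('pics/'+f+'.png',d['img']); np.savez('pics/'+f+'.npz',**{k:np.array(d[k]) for k in('img','K','world_from_camera')}); return d
def ray(d,u,v,z):
    T=np.array(d['world_from_camera']);K=np.array(d['K'])
    r=T[:3,:3]@np.linalg.inv(K)@[u,v,1]; o=T[:3,3]
    return o+r*(z-o[2])/r[2]
E
python3 - <<'E'
from h import *
print(get_state())
for n in('scene','top','wrist'):
    d=snap(n,n+'0'); print(n,np.round(d['world_from_camera'],3).tolist(),np.round(d['K'],1).tolist())
E
```

```text
pics
{'time_s': 0.0, 'joints': array([-5.36807625e+01,  2.05905095e+01,  6.32206833e-01, -2.06446600e-02,
       -7.01361604e+01, -1.65077039e+01]), 'qd': array([ 0.03021537, -0.00101943, -0.0423147 ,  0.06879928, -0.06153136,
       -0.0017798 ]), 'joint_torque': array([-1.57304956e-03, -5.82706189e+01,  2.93056744e+01,  6.99699908e+00,
        6.69073634e-03, -1.86061334e-04]), 'tcp_pos': array([ 0.22858508, -0.63457695,  0.22561959]), 'eef_rot': array([  4.89952824,  89.90356327, 114.70403108]), 'contact_force': array([-0.91274963,  0.97646839,  0.51086836]), 'moment': array([ 0.01154656,  0.02940699, -0.04817542]), 'gripper_width': 0.08814508261322018}
scene [[0.66, 0.522, -0.541, 1.262], [0.751, -0.478, 0.455, -0.692], [-0.021, -0.707, -0.707, 1.124], [0.0, 0.0, 0.0, 1.0]] [[458.9, 0.0, 325.2], [0.0, 458.9, 198.5], [0.0, 0.0, 1.0]]
top [[-0.003, -0.992, 0.123, 0.38], [-1.0, 0.005, 0.017, -0.043], [-0.018, -0.123, -0.992, 1.047], [0.0, 0.0, 0.0, 1.0]] [[362.5, 0.0, 313.9], [0.0, 362.5, 202.7], [0.0, 0.0, 1.0]]
wrist [[-0.338, 0.91, 0.238, 0.165], [0.941, 0.327, 0.087, -0.658], [0.001, 0.253, -0.967, 0.384], [0.0, 0.0, 0.0, 1.0]] [[317.7, 0.0, 318.6], [0.0, 317.7, 198.5], [0.0, 0.0, 1.0]]
```

View pics/top0.png

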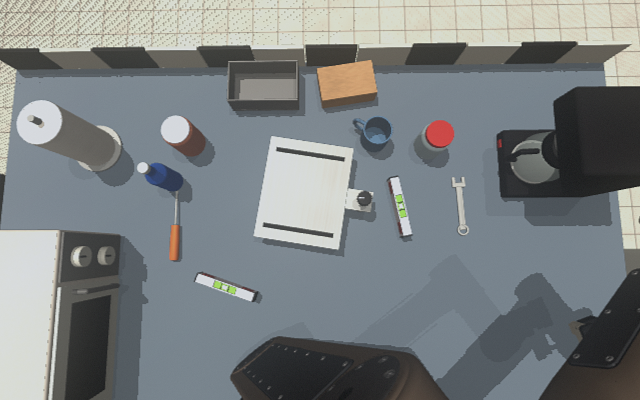

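View pics/scene0.png

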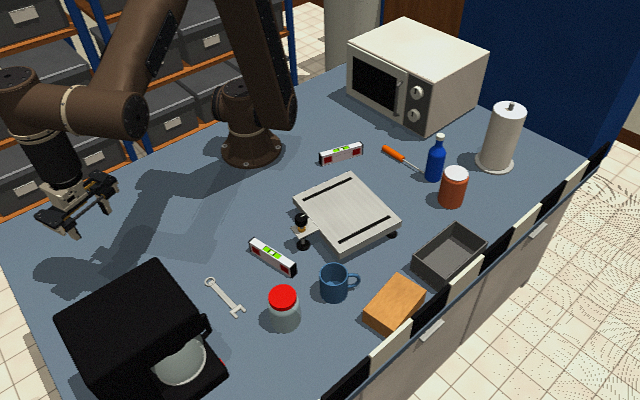

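View pics/wrist0.png

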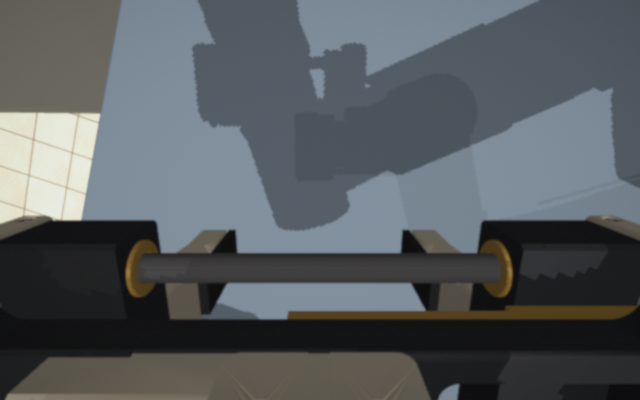

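The top view shows two levels, at about (400,206) and (226,286); the one on the right, at (400,206), is the one meant. The shelf is centred near (303,192) and the knob is at (364,199). Next I'll zoom in to measure.

Run:
```python
import cv2,numpy as np
a=cv2.imread('pics/top0.png')[120:260,240:420]
cv2.imwrite('pics/tz.png',cv2.resize(a,None,fx=4,fy=4,interpolation=cv2.INTER_CUBIC))
a=cv2.imread('pics/scene0.png')[160:290,235:405]
cv2.imwrite('pics/sz.png',cv2.resize(a,None,fx=4,fy=4,interpolation=cv2.INTER_CUBIC))
```

```text
(no output)
```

View pics/tz.png

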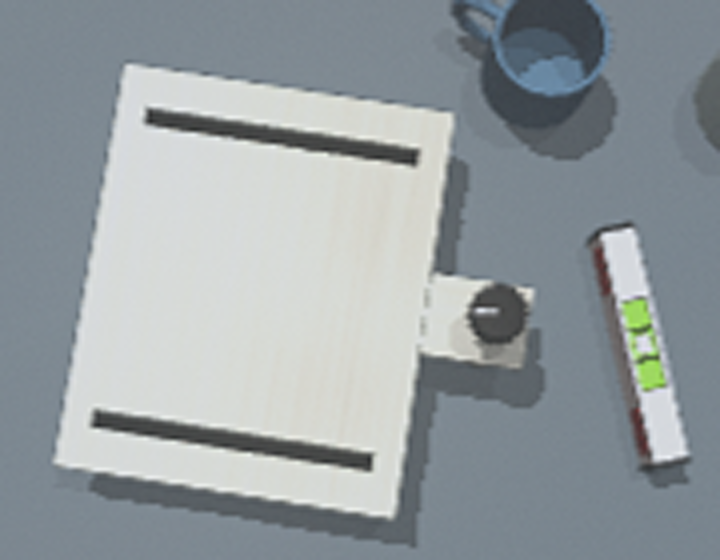

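View pics/sz.png

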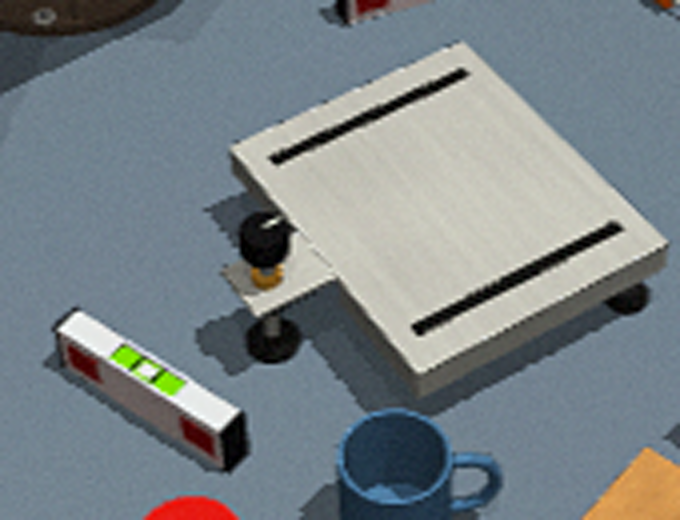

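```bash
cat > m.py <<'E'
from h import *
t=np.load('pics/top0.npz');s=np.load('pics/scene0.npz')
f=lambda x,y,z:ray(t,240+x/4,120+y/4,z); g=lambda x,y,z:ray(s,235+x/4,160+y/4,z)
def P(n,*a): print(n,np.round(a,4).tolist())
c=[f(127,65,.082),f(455,113,.078),f(397,517,.078),f(55,465,.082)]
c2=[g(667,243,.082),g(418,375,.078),g(232,147,.078),g(463,43,.082)]
for C in(c,c2):
    C=np.array(C);P('corners',*C);P('mid',C.mean(0));d=(C[0]+C[3]-C[1]-C[2]);P('yaxis ang',np.degrees(np.arctan2(d[1],d[0])))
P('knob',f(498,313,.132),g(265,228,.132))
P('lev c',f(644,345,.048),g(149,370,.048))
a,b=f(617,230,.048),f(672,461,.048);P('lev ends',a,b,np.degrees(np.arctan2(*(a-b)[1::-1])),np.linalg.norm(a-b))
a,b=g(68,322,.048),g(230,418,.048);P('lev ends s',a,b,np.degrees(np.arctan2(*(b-a)[1::-1])),np.linalg.norm(a-b))
E
python3 m.py
```

```text
corners [[0.6844, 0.089, 0.082], [0.6498, -0.1361, 0.078], [0.3754, -0.0932, 0.078], [0.4104, 0.1339, 0.082]]
mid [[0.53, -0.0016, 0.08]]
yaxis ang [81.2505]
corners [[0.6947, 0.0874, 0.082], [0.6584, -0.1368, 0.078], [0.3853, -0.0906, 0.078], [0.4233, 0.1312, 0.082]]
mid [[0.5404, -0.0022, 0.08]]
yaxis ang [80.5342]
knob [[0.5041, -0.156, 0.132], [0.5133, -0.1565, 0.132]]
lev c [[0.4926, -0.2665, 0.048], [0.5031, -0.2658, 0.048]]Traceback (most recent call last):
  File "m.py", line 11, in <module>
    a,b=f(617,230,.048),f(672,461,.048);P('lev ends',a,b,np.degrees(np.arctan2(*(a-b)[1::-1])),np.linalg.norm(a-b))
                                        ~^^^^^^^^^^^^^^^^^^^^^^^^^^^^^^^^^^^^^^^^^^^^^^^^^^^^^^^^^^^^^^^^^^^^^^^^^^
  File "m.py", line 4, in P
    def P(n,*a): print(n,np.round(a,4).tolist())
                         ~~~~~~~~^^^^^
    return _wrapfunc(a, 'round', decimals=decimals, out=out)
    return _wrapit(obj, method, *args, **kwds)
    conv = _array_converter(obj)
ValueError: setting an array element with a sequence. The requested array has an inhomogeneous shape after 1 dimensions. The detected shape was (4,) + inhomogeneous part.
```

The two cameras disagree by about 10 mm in x. I'll check each one against the gripper, whose position is known.

```bash
sed -i 's/^a,b=f.*$/a,b=f(617,230,.048),f(672,461,.048);print(a,b,np.degrees(np.arctan2(*(a-b)[1::-1])),np.linalg.norm(a-b))/; s/^a,b=g.*$/a,b=g(68,322,.048),g(230,418,.048);print(a,b,np.degrees(np.arctan2(*(b-a)[1::-1])),np.linalg.norm(a-b))/' m.py; python3 m.py | tail -2
python3 - <<'E'
from h import *
from scipy.spatial.transform import Rotation as R
st=get_state(); M=R.from_euler('xyz',st['eef_rot'],degrees=True).as_matrix(); print(M.round(3)); p=st['tcp_pos']
for n in('scene','wrist','top'):
    d=np.load(f'pics/{n}0.npz');T=np.linalg.inv(d['world_from_camera']);im=d['img'].copy()
    for o in([0,0,0],[0,0,.044],[0,0,-.044],[0,.0095,.044],[0,-.0095,.044]):
        q=T[:3,:3]@(p+M@o)+T[:3,3];u=d['K']@q;u=u[:2]/u[2];print(n,o,u.round(1))
        im=cv2.resize(im,None,fx=1,fy=1);cv2.circle(im,tuple(int(round(x)) for x in u),1,(0,255,0),-1)
    q=T[:3,3];u=d['K']@q;print('base',u[:2]/u[2])
    if n=='scene': cv2.imwrite('pics/gz.png',cv2.resize(im[120:270,0:180],None,fx=4,fy=4))
E
```

```text
[ 0.57347346 -0.25041022  0.048     ] [ 0.41272315 -0.28302292  0.048     ] 11.468397935530238 0.1640251465462421
[ 0.42406254 -0.28392936  0.048     ] [ 0.57833556 -0.24851791  0.048     ] 12.927592908402648 0.15828498590023524
[[-0.001 -0.941 -0.339]
 [ 0.001 -0.339  0.941]
 [-1.     0.     0.001]]
scene [0, 0, 0] [ 92.3 224.2]
scene [0, 0, 0.044] [105.1 213.5]
scene [0, 0, -0.044] [ 78.9 235.3]
scene [0, 0.0095, 0.044] [102.7 212.3]
scene [0, -0.0095, 0.044] [107.6 214.6]
base [251.25332223 148.62180613]
wrist [0, 0, 0] [318.1 245.7]
wrist [0, 0, 0.044] [400.3 245.7]
wrist [0, 0, -0.044] [235.9 245.8]
wrist [0, 0.0095, 0.044] [401.5 228.9]
wrist [0, -0.0095, 0.044] [399.2 262. ]
base [868.91563018 171.92197697]
top [0, 0, 0] [593.5 317. ]
top [0, 0, 0.044] [574.8 324.1]
top [0, 0, -0.044] [612.1 310. ]
top [0, 0.0095, 0.044] [576.7 328.4]
top [0, -0.0095, 0.044] [572.9 319.9]
base [305.31643458 387.3848011 ]
```

View pics/gz.png

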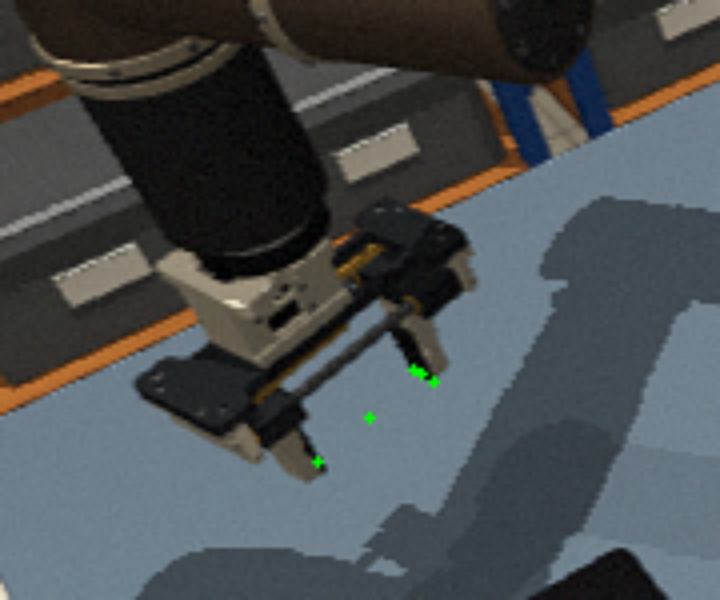

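Emit:
{"fn": "play_rows", "kwargs": {
  "series": [0, -0.03, 0.023, 0, 0, -0.03, 0.023, 0, 0, -0.03, 0.023, 0, 0, -0.03, 0.023, 0, 0, -0.03, 0.023, 0],
  "jaw": 70,
  "squeeze": 50
}}

```text
time_s: 0.57
tcp_pos: [0.3313, -0.4744, 0.2263]
eef_rot: [19.4, 90.0, 129.2]
contact_force: [1.4, -1.1, -0.6]
gripper_width: 0.0632
```

Emit:
{"fn": "play_rows", "kwargs": {
  "series": [0, -0.03, 0.023, 0, 0, -0.03, 0.023, 0, 0, -0.03, 0.023, 0, 0, -0.03, 0.023, 0.06, 0, 0, 0, 0.075]
}}

```text
time_s: 0.98
tcp_pos: [0.4153, -0.3446, 0.2267]
eef_rot: [-79.2, 89.9, 23.0]
contact_force: [-0.5, -0.5, 0.3]
gripper_width: 0.0612
```

Run:
```python
from h import *
print(get_state()['eef_rot']); d=snap('wrist','w1'); snap('top','t1');
```

```text
[-79.20991953  89.92578926  22.95785099]
```

View pics/w1.png

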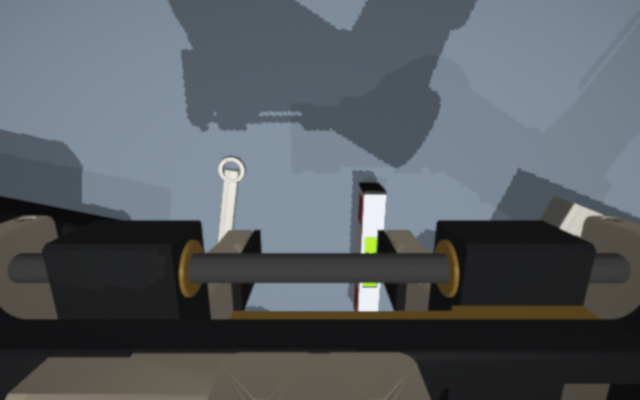

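Run:
```python
from h import *
d=np.load('pics/w1.npz')
cv2.imwrite('pics/w1z.png',cv2.resize(d['img'][160:320,330:430],None,fx=5,fy=5,interpolation=cv2.INTER_CUBIC)[:600])
from scipy.spatial.transform import Rotation as R
print(R.from_euler('xyz',get_state()['eef_rot'],degrees=True).as_matrix().round(3))
```

```text
[[ 0.    -0.977 -0.211]
 [ 0.    -0.211  0.977]
 [-1.    -0.     0.   ]]
```

View pics/w1z.png

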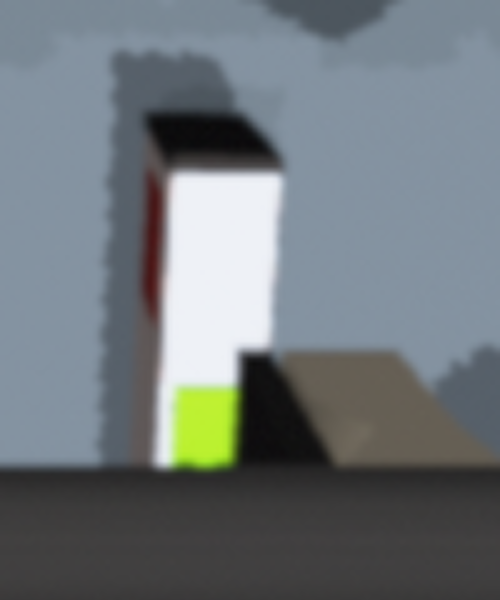

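View pics/t1.png

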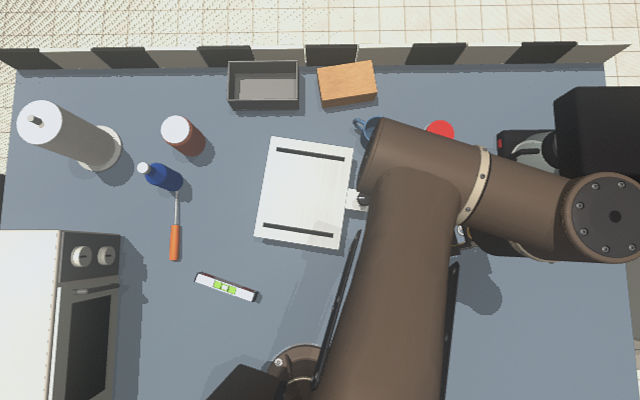

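Run:
```python
from h import *
d=np.load('pics/w1.npz')
q=lambda x,y,z=.048:ray(d,330+x/5,160+y/5,z).round(4)
L1,R1,L2,R2=q(164,160),q(281,160),q(158,460),q(271,345)
print(L1,R1,np.linalg.norm(L1-R1),'end mid',(L1+R1)/2)
for a,b in((L1,L2),(R1,R2)): print(np.degrees(np.arctan2(*(b-a)[1::-1])))
print('bottom',q(145,115,0))
for th in(11.5,12.5):
    u=np.array([np.cos(np.radians(th)),np.sin(np.radians(th))]);print('centre',(L1+R1)[:2]/2+.085*u)
print('vial start',q(207,387))
```

```text
[ 0.4185 -0.2943  0.048 ] [ 0.4131 -0.2694  0.048 ] 0.025478814729103887 end mid [ 0.4158  -0.28185  0.048  ]
13.055247223796615
12.253419035311543
bottom [ 0.4183 -0.2926  0.    ]
centre [ 0.4990936  -0.26490373]
centre [ 0.49878516 -0.26345263]
vial start [ 0.4678 -0.2719  0.048 ]
```

Emit:
{"fn": "play_rows", "kwargs": {
  "series": [0, -0.0285, 0.0305, 0, 0, -0.0285, 0.0305, 0, 0.04, 0, 0, 0, 0.04, 0, 0, 0, 0, 0, 0, 0]
}}

```text
time_s: 1.5
tcp_pos: [0.4509, -0.2758, 0.1398]
eef_rot: [55.5, 89.4, 157.7]
contact_force: [-2.3, 0.6, -2.4]
gripper_width: 0.0614
```

Run:
```python
from h import *
s=get_state();print(s['tcp_pos'],s['eef_rot']); d=snap('wrist','w2'); snap('scene','s2')
```

```text
[ 0.4509056  -0.27584572  0.13984585] [ 55.53537778  89.3609947  157.66142807]
```

View pics/w2.png

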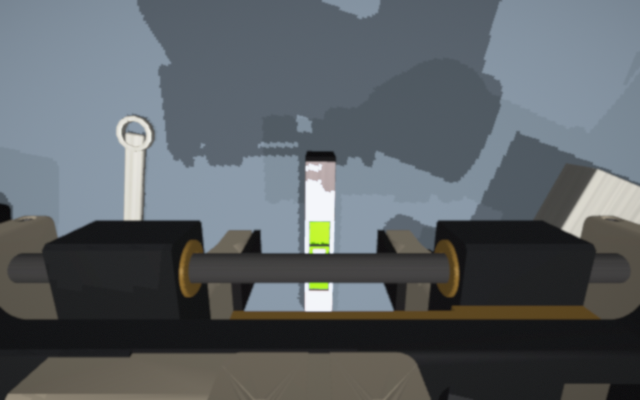

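View pics/s2.png

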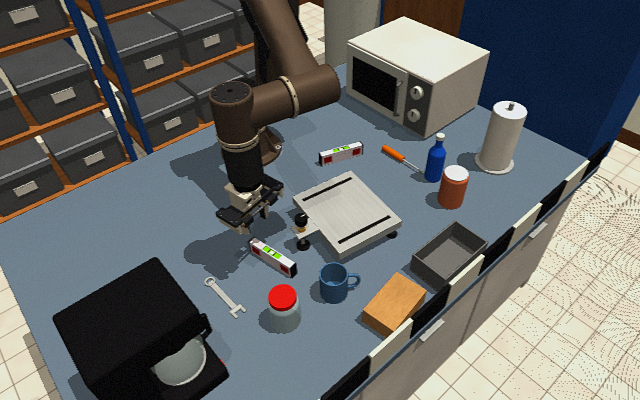

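Emit:
{"fn": "play_rows", "kwargs": {
  "series": [0.028, 0, 0, 0, 0.028, 0, 0, 0, 0.028, 0, 0, 0, 0.024, 0, 0, 0, 0.01, 0, 0, 0]
}}

```text
time_s: 2.02
tcp_pos: [0.4555, -0.2784, 0.0282]
eef_rot: [95.6, 90.0, -162.4]
contact_force: [-0.5, -0.1, 0.1]
gripper_width: 0.0616
```

Emit:
{"fn": "play_rows", "kwargs": {
  "series": [0, 0, 0, 0, 0, 0, 0, 0, 0, 0, 0, 0, 0, 0, 0, 0, 0, 0, 0, 0],
  "jaw": 0
}}

```text
time_s: 2.43
tcp_pos: [0.4565, -0.2776, 0.0301]
eef_rot: [-116.9, 89.9, -14.8]
contact_force: [-1.1, 0.6, -0.1]
gripper_width: 0.0332
```

Emit:
{"fn": "play_rows", "kwargs": {
  "series": [0.004, 0, 0, 0, 0.004, 0, 0, 0, 0.003, 0, 0, 0, 0, 0, 0, 0, 0, 0, 0, 0],
  "jaw": 45
}}

```text
time_s: 2.85
tcp_pos: [0.4552, -0.2772, 0.0172]
eef_rot: [67.7, 89.9, 169.8]
contact_force: [0.8, 0.6, -0.5]
gripper_width: 0.0394
```

Emit:
{"fn": "play_rows", "kwargs": {
  "series": [0, 0, 0, 0, 0, 0, 0, 0, 0, 0, 0, 0, 0, 0, 0, 0, 0, 0, 0, 0],
  "jaw": 0
}}

```text
time_s: 3.27
tcp_pos: [0.4554, -0.2772, 0.0176]
eef_rot: [28.3, 90.0, 130.4]
contact_force: [-0.4, 0.4, 0.1]
gripper_width: 0.0239
```

Emit:
{"fn": "play_rows", "kwargs": {
  "series": [0, 0, 0, 0, 0, 0, 0, 0, 0, 0, 0, 0, 0, 0, 0, 0, 0, 0, 0, 0]
}}

```text
time_s: 3.68
tcp_pos: [0.4554, -0.2773, 0.0176]
eef_rot: [63.4, 90.0, 165.4]
contact_force: [-0.6, 1.2, 1.3]
gripper_width: 0.0238
```

Emit:
{"fn": "play_rows", "kwargs": {
  "series": [-0.02, 0, 0, 0, -0.035, 0, 0, 0, -0.04, 0, 0, 0, -0.04, 0, 0, 0, -0.035, 0, 0, 0]
}}

```text
time_s: 4.1
tcp_pos: [0.4553, -0.2774, 0.1899]
eef_rot: [-134.8, 90.0, -32.7]
contact_force: [1.1, -0.2, -2.8]
gripper_width: 0.0237
```

Run:
```python
from h import *
s=get_state();print(s['tcp_pos'],s['eef_rot'],s['joints'],s['gripper_width'],s['contact_force'],s['moment']); d=snap('wrist','w3'); snap('scene','s3')
```

```text
[ 0.45533164 -0.27744443  0.18991274] [-134.7645539    89.95840564  -32.68319742] [-1.02602058e+01  8.80370754e+00 -2.02887462e+01  1.81632855e-02
 -6.08690979e+01 -6.76672744e+01] 0.023702049336344504 [ 1.09849378 -0.18101295 -2.84035623] [-0.03980948 -0.10452157  0.00244812]
```

View pics/w3.png

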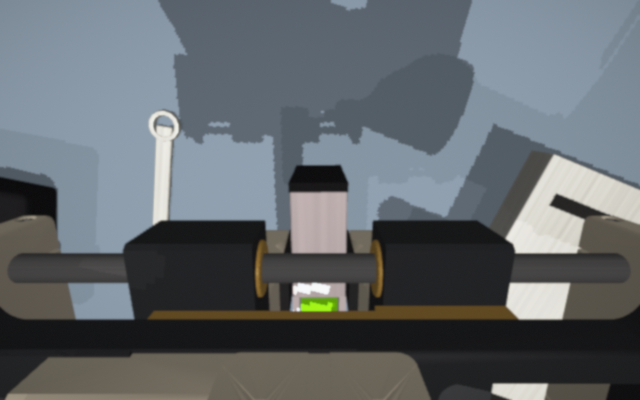

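View pics/s3.png

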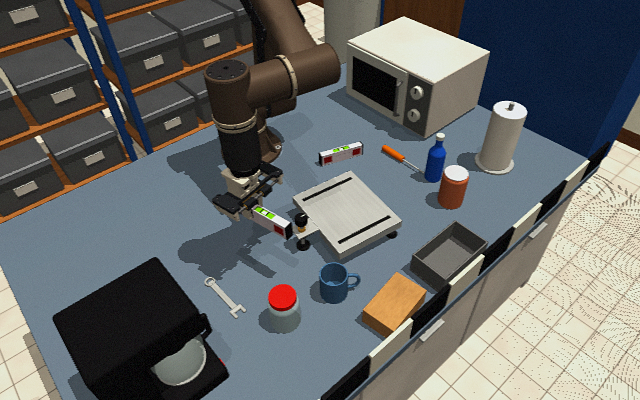

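Emit:
{"fn": "play_rows", "kwargs": {
  "series": [0, -0.0177, 0.0312, 0, 0, -0.0177, 0.0312, 0, 0, -0.0177, 0.0312, 0, 0, -0.0177, 0.0312, 0, 0, -0.0177, 0.0312, 0]
}}

```text
time_s: 4.62
tcp_pos: [0.509, -0.1047, 0.1866]
eef_rot: [69.9, 89.9, 172.0]
contact_force: [1.8, -0.8, -1.9]
gripper_width: 0.0236
```

Emit:
{"fn": "play_rows", "kwargs": {
  "series": [0, -0.0177, 0.0312, 0, 0, -0.0177, 0.0312, 0, 0, 0, 0, -0.1, 0, 0, 0, -0.12, 0, 0, 0, -0.12]
}}

```text
time_s: 5.03
tcp_pos: [0.5305, -0.0369, 0.1862]
eef_rot: [62.7, 89.9, -175.3]
contact_force: [-0.2, -0.3, -3.8]
gripper_width: 0.0238
```

Emit:
{"fn": "play_rows", "kwargs": {
  "series": [0, 0, 0, -0.12, 0, 0, 0, -0.12, 0, 0, 0, -0.12, 0, 0, 0, -0.12, 0, 0, 0, -0.12]
}}

```text
time_s: 5.45
tcp_pos: [0.5304, -0.0379, 0.1863]
eef_rot: [28.3, 89.9, -175.4]
contact_force: [-0.0, -0.4, -2.3]
gripper_width: 0.0236
```

Emit:
{"fn": "play_rows", "kwargs": {
  "series": [0, 0, 0, -0.12, 0, 0, 0, -0.12, 0, 0, 0, -0.02, 0, 0, 0, 0, 0, 0, 0, 0]
}}

```text
time_s: 5.87
tcp_pos: [0.5307, -0.0379, 0.187]
eef_rot: [16.2, 90.0, -173.1]
contact_force: [-0.2, 0.7, -3.0]
gripper_width: 0.0238
```

Run:
```python
from h import *
s=get_state();print(s['tcp_pos'],s['eef_rot'],s['joints'],s['gripper_width']); d=snap('wrist','w4'); snap('scene','s4')
r=s['eef_rot'];print(r[2]-r[0])
```

```text
[ 0.5307245  -0.03788288  0.18701391] [  16.23868311   89.9568825  -173.14443576] [ 1.70407776e+01  8.89348742e+00 -2.05780250e+01 -8.75408512e-03
 -6.05709259e+01 -2.64195924e+01] 0.023798438259937833
-189.38311886510158
```

View pics/w4.png

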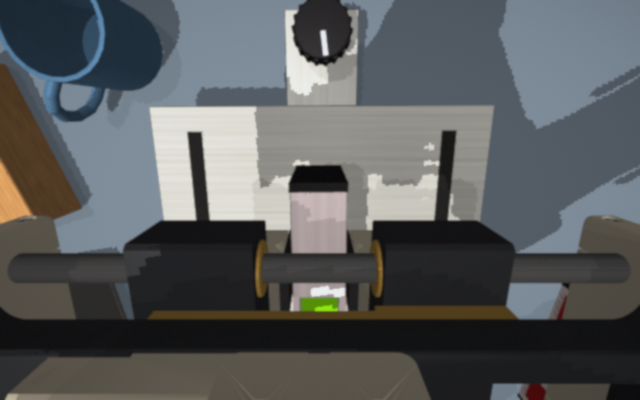

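View pics/s4.png

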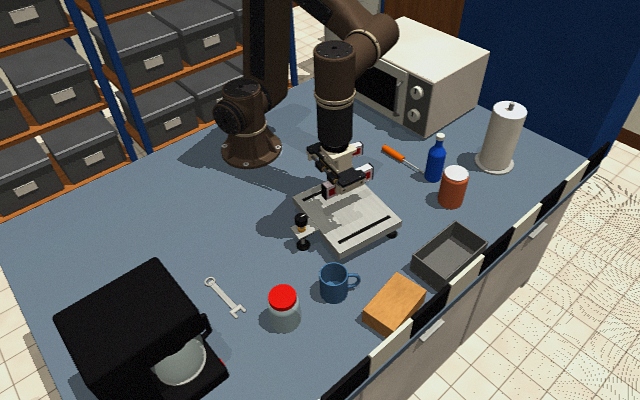

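Emit:
{"fn": "play_rows", "kwargs": {
  "series": [0.03, 0, 0, 0, 0.028, 0, 0, 0, 0.018, 0, 0, 0, 0.006, 0, 0, 0, 0, 0, 0, 0]
}}

```text
time_s: 6.38
tcp_pos: [0.53, -0.0381, 0.1041]
eef_rot: [25.0, 89.8, -164.3]
contact_force: [-0.0, -1.0, -2.3]
gripper_width: 0.0236
```

Run:
```python
from h import *
d=np.load('pics/w4.npz')
print('knob',ray(d,322,32,.132)); a,b=ray(d,152,107,.078),ray(d,492,106,.078);print(a,b,np.degrees(np.arctan2(*(a-b)[1::-1])))
s=get_state();print(s['tcp_pos'],s['contact_force'])
```

```text
knob [ 0.50980324 -0.15270562  0.132     ]
[ 0.6516464  -0.13299398  0.078     ] [ 0.38048999 -0.08883379  0.078     ] -9.249910773189224
[ 0.53001037 -0.03809661  0.10413831] [-0.03598707 -0.96472688 -2.31012203]
```

Emit:
{"fn": "play_rows", "kwargs": {
  "series": [0.0015, 0, 0, 0, 0.0015, 0, 0, 0, 0.001, 0, 0, 0, 0, 0, 0, 0, 0, 0, 0, 0]
}}

```text
time_s: 6.8
tcp_pos: [0.5313, -0.0377, 0.1022]
eef_rot: [-156.3, 89.9, 14.5]
contact_force: [-0.1, -0.0, -2.5]
gripper_width: 0.024
```

Emit:
{"fn": "play_rows", "kwargs": {
  "series": [0.001, 0, 0, 0, 0.001, 0, 0, 0, 0.001, 0, 0, 0, 0, 0, 0, 0, 0, 0, 0, 0]
}}

```text
time_s: 7.22
tcp_pos: [0.5309, -0.0379, 0.0984]
eef_rot: [24.1, 90.0, -165.1]
contact_force: [-0.4, -0.1, -2.4]
gripper_width: 0.0235
```

Emit:
{"fn": "play_rows", "kwargs": {
  "series": [0.001, 0, 0, 0, 0.001, 0, 0, 0, 0, 0, 0, 0, 0, 0, 0, 0, 0, 0, 0, 0]
}}

```text
time_s: 7.63
tcp_pos: [0.5312, -0.0379, 0.0969]
eef_rot: [-172.1, 90.0, -1.3]
contact_force: [-1.4, -1.5, 0.4]
gripper_width: 0.0238
```

Emit:
{"fn": "play_rows", "kwargs": {
  "series": [0, 0, 0, 0, 0, 0, 0, 0, 0, 0, 0, 0, 0, 0, 0, 0, 0, 0, 0, 0],
  "jaw": 60
}}

```text
time_s: 8.05
tcp_pos: [0.531, -0.0378, 0.0965]
eef_rot: [-166.1, 90.0, 4.7]
contact_force: [-0.3, -0.6, 0.5]
gripper_width: 0.0506
```

Emit:
{"fn": "play_rows", "kwargs": {
  "series": [-0.005, 0, 0, 0, -0.03, 0, 0, 0, -0.03, 0, 0, 0, -0.03, 0, 0, 0, 0, 0, 0, 0]
}}

```text
time_s: 8.47
tcp_pos: [0.5343, -0.0376, 0.1982]
eef_rot: [-166.8, 89.5, 4.1]
contact_force: [1.4, -0.5, 1.0]
gripper_width: 0.0525
```

Run:
```python
from h import *
s=get_state();print(s['tcp_pos'],s['joints']); d=snap('wrist','w5'); d=snap('scene','s5');snap('top','t5')
cv2.imwrite('pics/s5z.png',cv2.resize(d['img'][150:280,270:420],None,fx=4,fy=4,interpolation=cv2.INTER_CUBIC))
```

```text
[ 0.53432155 -0.03763661  0.19815391] [ 17.04573155   8.32231667 -19.76932458   0.14023047 -61.37291256
 -26.21041763]
```

View pics/w5.png

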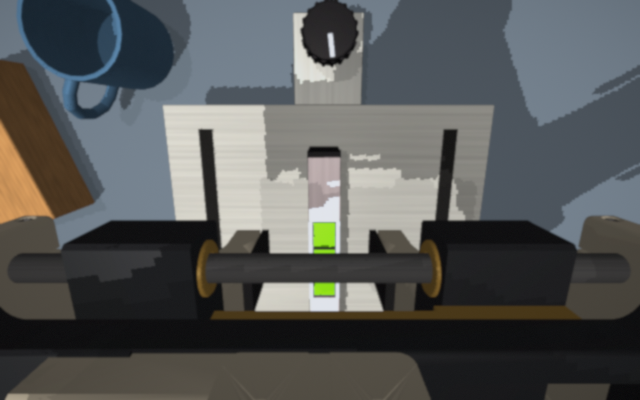

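View pics/s5z.png

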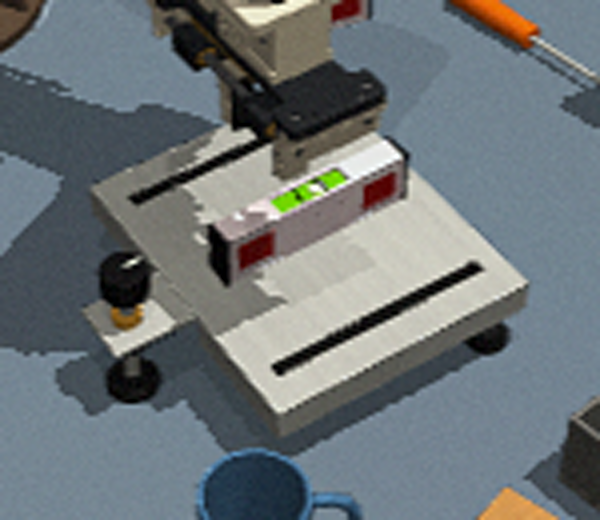

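Emit:
{"fn": "play_rows", "kwargs": {
  "series": [0, 0.03, 0.0012, 0, 0, 0.03, 0.0012, 0, 0, 0.03, 0.0012, 0, 0, 0.029, 0.001, 0, 0, 0, 0, 0],
  "jaw": 75
}}

```text
time_s: 9.03
tcp_pos: [0.5055, -0.1578, 0.1901]
eef_rot: [14.9, 89.8, -174.4]
contact_force: [0.6, 0.3, 0.3]
gripper_width: 0.0658
```

Run:
```python
from h import *
s=get_state();print(s['tcp_pos'],s['joints'],s['eef_rot']); d=snap('wrist','w6'); d=snap('scene','s6');snap('top','t6')
cv2.imwrite('pics/s6z.png',cv2.resize(d['img'][150:280,270:420],None,fx=4,fy=4,interpolation=cv2.INTER_CUBIC))
```

```text
[ 0.50545745 -0.15776031  0.19011113] [ 3.90725255e+00  8.57742680e+00 -2.05331038e+01  6.28455835e-03
 -6.10778789e+01 -1.32253280e+01] [  14.89459598   89.81151042 -174.42043105]
```

View pics/w6.png

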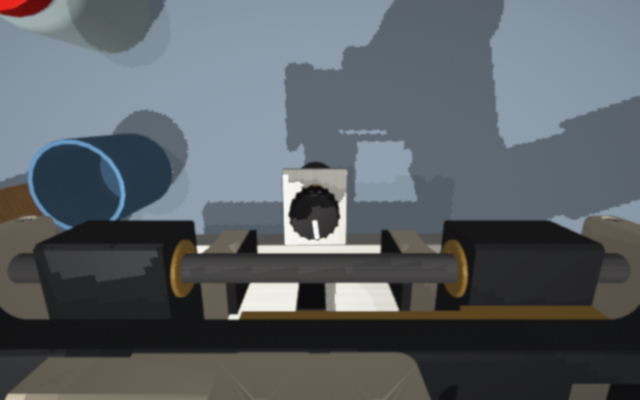

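View pics/s6z.png

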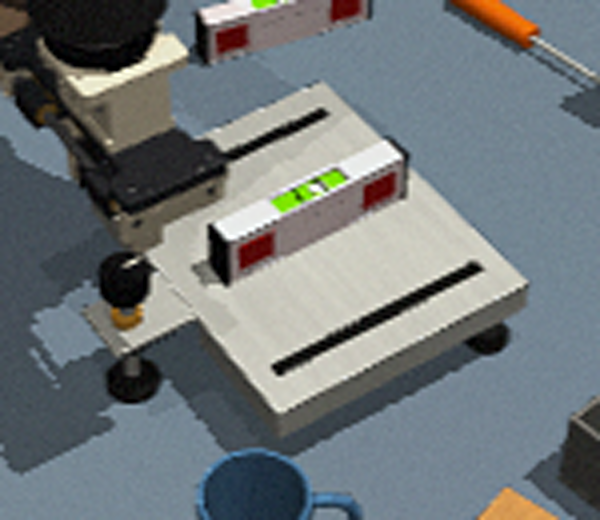

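View pics/t6.png

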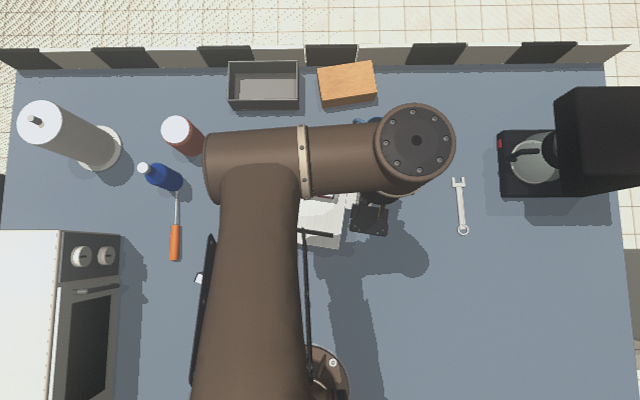

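Run:
```python
from h import *
d=np.load('pics/w6.npz')
for u,v in((314.5,187),(289,212),(340,212),(314.5,212)): print(ray(d,u,v,.132).round(4))
d=np.load('pics/s6.npz');im=d['img'][188:206,335:360]
cv2.imwrite('pics/b6.png',cv2.resize(im,None,fx=28,fy=28,interpolation=cv2.INTER_CUBIC))
```

```text
[ 0.5052 -0.1772  0.132 ]
[ 0.5261 -0.1622  0.132 ]
[ 0.4903 -0.1563  0.132 ]
[ 0.5082 -0.1593  0.132 ]
```

View pics/b6.png

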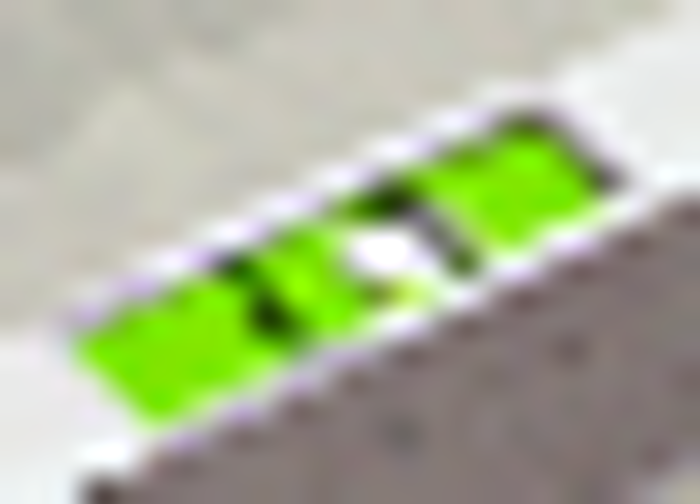

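Emit:
{"fn": "play_rows", "kwargs": {
  "series": [0, 0, -0.0025, -0.11, 0, 0, 0, -0.12, 0, 0, 0, -0.12, 0, 0, 0, -0.12, 0, 0, 0, -0.12]
}}

```text
time_s: 9.6
tcp_pos: [0.51, -0.1539, 0.191]
eef_rot: [-30.7, 89.9, 174.4]
contact_force: [-1.1, 0.8, -0.6]
gripper_width: 0.0656
```

Emit:
{"fn": "play_rows", "kwargs": {
  "series": [0, 0, 0, -0.12, 0, 0, 0, -0.12, 0, 0, 0, -0.12, 0, 0, 0, -0.1, 0, 0, 0, 0]
}}

```text
time_s: 10.02
tcp_pos: [0.51, -0.1539, 0.191]
eef_rot: [-57.8, 89.9, 173.5]
contact_force: [-0.1, -0.3, -0.8]
gripper_width: 0.0661
```

Emit:
{"fn": "play_rows", "kwargs": {
  "series": [0.03, 0, 0, 0, 0.025, 0, 0, 0, 0.02, 0, 0, 0, 0.01, 0, 0, 0, 0, 0, 0, 0]
}}

```text
time_s: 10.43
tcp_pos: [0.5085, -0.1544, 0.1042]
eef_rot: [-51.3, 89.7, 179.6]
contact_force: [-0.2, 0.6, 0.6]
gripper_width: 0.0657
```

Run:
```python
from h import *
s=get_state();print(s['tcp_pos'],s['joints'],s['eef_rot'],s['contact_force']); d=snap('wrist','w7'); d=snap('scene','s7')
cv2.imwrite('pics/s7z.png',cv2.resize(d['img'][150:280,270:420],None,fx=4,fy=4,interpolation=cv2.INTER_CUBIC))
```

```text
[ 0.50845319 -0.15444095  0.10419492] [ 4.24553210e+00  1.38902303e+01 -2.65155917e+01 -2.80856214e-02
 -4.98601237e+01  4.66593859e+01] [-51.25697728  89.73319239 179.62978533] [-0.21846566  0.64922869  0.60008356]
```

View pics/w7.png

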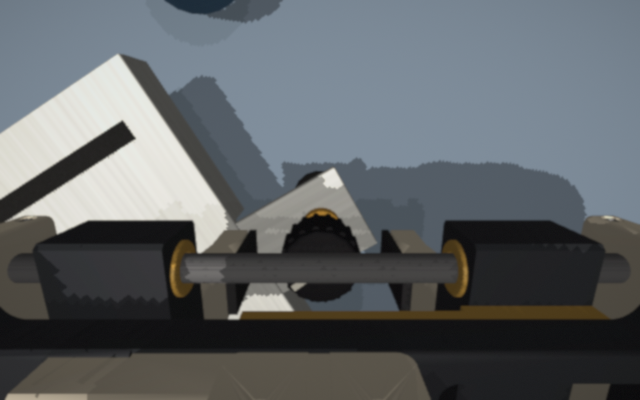

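View pics/s7z.png

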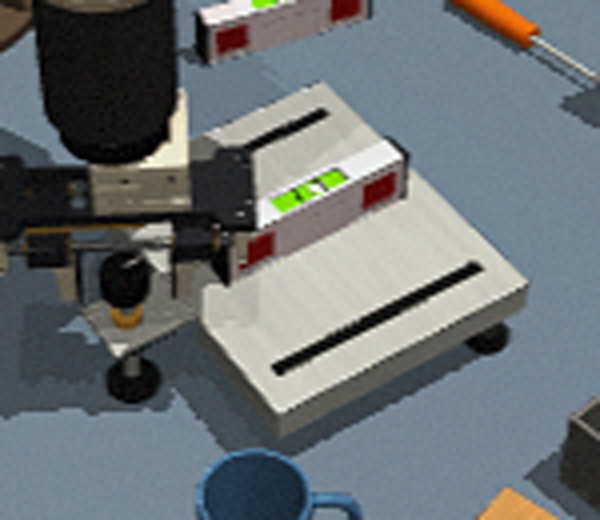

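Run:
```python
from h import *
d=np.load('pics/w7.npz')
for u,v in((320,300),(284,262),(357,262),(320,262)): print(ray(d,u,v,.132).round(4))
```

```text
[ 0.4969 -0.1452  0.132 ]
[ 0.522  -0.1449  0.132 ]
[ 0.5014 -0.1702  0.132 ]
[ 0.5118 -0.1573  0.132 ]
```

Emit:
{"fn": "play_rows", "kwargs": {
  "series": [0.002, 0.003, 0, 0, 0, 0, 0, 0, 0, 0, 0, 0, 0, 0, 0, 0, 0, 0, 0, 0],
  "jaw": 0,
  "squeeze": 30
}}

```text
time_s: 10.95
tcp_pos: [0.5124, -0.157, 0.105]
eef_rot: [122.8, 90.0, -6.3]
contact_force: [-2.2, -3.2, 1.6]
gripper_width: 0.0377
```

Emit:
{"fn": "play_rows", "kwargs": {
  "series": [0, 0, 0, 0, 0, 0, 0, 0, 0, 0, 0, 0, 0, 0, 0, 0, 0, 0, 0, 0]
}}

```text
time_s: 11.37
tcp_pos: [0.5117, -0.1578, 0.105]
eef_rot: [2.7, 89.9, -126.3]
contact_force: [-1.6, -4.4, 2.7]
gripper_width: 0.0355
```

Emit:
{"fn": "play_rows", "kwargs": {
  "series": [0, 0, 0, 0.1, 0, 0, 0, 0.1, 0, 0, 0, 0.1, 0, 0, 0, 0.1, 0, 0, 0, 0.1]
}}

```text
time_s: 11.78
tcp_pos: [0.5104, -0.1586, 0.105]
eef_rot: [12.4, 89.8, -145.6]
contact_force: [-5.8, -10.9, 6.4]
gripper_width: 0.0356
```

Run:
```python
from h import *
s=get_state();print(s['tcp_pos'],s['joints'],s['eef_rot'],s['contact_force'],s['moment']); d=snap('scene','s8')
cv2.imwrite('pics/s8z.png',cv2.resize(d['img'][150:280,270:420],None,fx=4,fy=4,interpolation=cv2.INTER_CUBIC))
```

```text
[ 0.51041043 -0.15863859  0.1049521 ] [  3.85000129  14.04073784 -26.25360038   0.14911187 -49.89882467
  18.11807579] [  12.35874894   89.7757593  -145.57693287] [ -5.84645964 -10.94258219   6.40158757] [-3.47375513  2.24453701  0.19804463]
```

View pics/s8z.png

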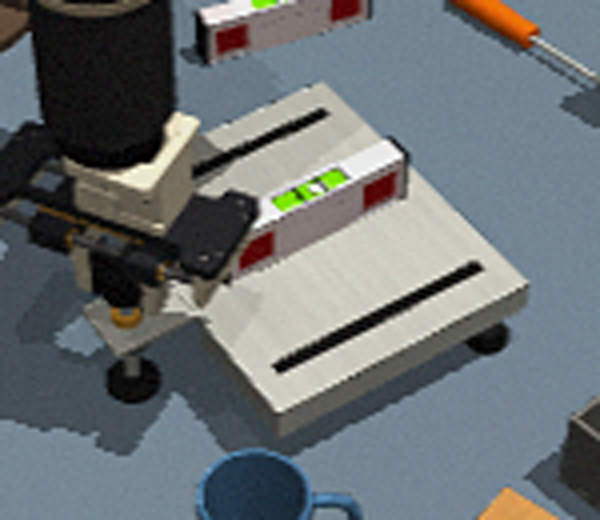

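Emit:
{"fn": "play_rows", "kwargs": {
  "series": [0, 0.001, 0.0005, 0.1, 0, 0.0005, 0, 0.1, 0, 0, 0, 0.1, 0, 0, 0, 0.1, 0, 0, 0, 0.1]
}}

```text
time_s: 12.25
tcp_pos: [0.5089, -0.159, 0.1049]
eef_rot: [11.4, 89.7, -175.2]
contact_force: [-12.7, 0.6, 13.5]
gripper_width: 0.0355
```

Emit:
{"fn": "play_rows", "kwargs": {
  "series": [0, 0, 0, 0.1, 0, 0, 0, 0.1, 0, 0, 0, 0.1, 0, 0, 0, 0.1, 0, 0, 0, 0.1]
}}

```text
time_s: 12.67
tcp_pos: [0.5075, -0.1586, 0.1048]
eef_rot: [33.3, 89.5, 178.1]
contact_force: [-17.9, 6.4, 19.1]
gripper_width: 0.0354
```

```bash
cat > b.py <<'E'
from h import *
import sys
n=sys.argv[1]
s=get_state();print(s['time_s'],s['tcp_pos'],s['joints'].round(1),s['eef_rot'],s['contact_force'],s['moment']); d=snap('scene',n)
cv2.imwrite(f'pics/{n}z.png',cv2.resize(d['img'][150:280,270:420],None,fx=4,fy=4,interpolation=cv2.INTER_CUBIC))
cv2.imwrite(f'pics/{n}b.png',cv2.resize(d['img'][188:206,335:360],None,fx=28,fy=28,interpolation=cv2.INTER_CUBIC))
E
python3 b.py s9
```

```text
12.6667 [ 0.50748885 -0.15855712  0.10482296] [  3.8  14.  -26.3  -0.1 -50.2 -39. ] [ 33.32990495  89.54284607 178.05858139] [-17.87546544   6.43133478  19.13880509] [2.15327794 6.29170599 0.16065085]
```

View pics/s9z.png

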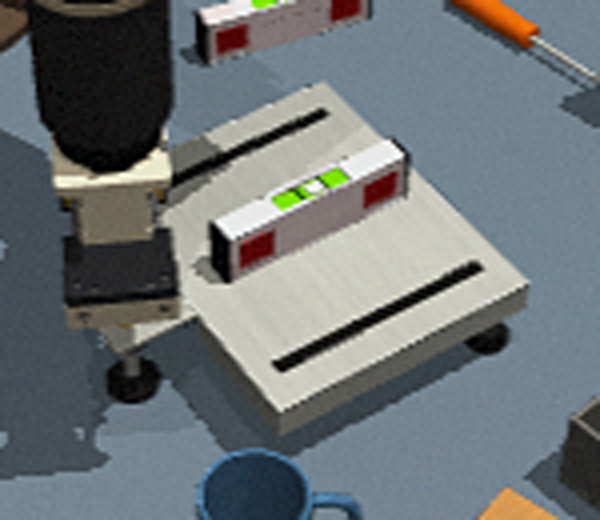

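View pics/s9b.png

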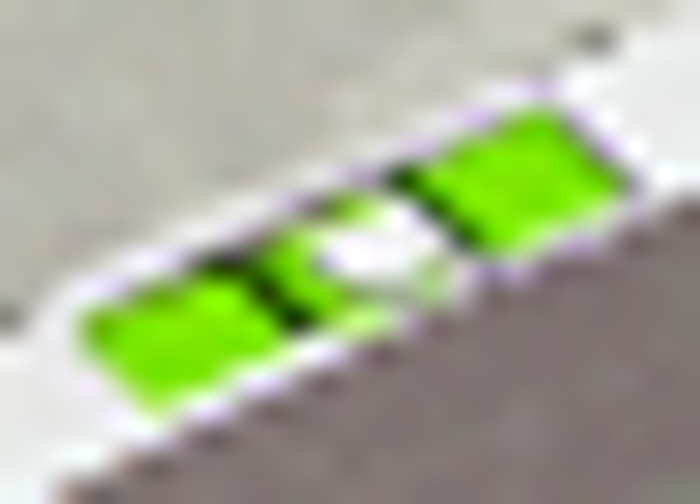

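Emit:
{"fn": "play_rows", "kwargs": {
  "series": [0, 0, 0, 0, 0, 0, 0, 0, 0, 0, 0, 0, 0, 0, 0, 0, 0, 0, 0, 0],
  "jaw": 65
}}

```text
time_s: 13.13
tcp_pos: [0.5127, -0.1585, 0.1047]
eef_rot: [-150.9, 90.0, -5.9]
contact_force: [-0.6, -0.9, -0.1]
gripper_width: 0.056
```

Emit:
{"fn": "play_rows", "kwargs": {
  "series": [0, 0, 0, 0, 0, 0, 0, 0, 0, 0, 0, 0, 0, 0, 0, 0, 0, 0, 0, 0]
}}

```text
time_s: 13.55
tcp_pos: [0.5124, -0.1584, 0.1045]
eef_rot: [49.0, 90.0, -165.9]
contact_force: [0.1, 0.8, -0.3]
gripper_width: 0.0569
```

Emit:
{"fn": "play_rows", "kwargs": {
  "series": [0, 0, 0, 0, 0, 0, 0, 0, 0, 0, 0, 0, 0, 0, 0, 0, 0, 0, 0, 0]
}}

```text
time_s: 13.97
tcp_pos: [0.5123, -0.1585, 0.1046]
eef_rot: [165.5, 90.0, -49.4]
contact_force: [-0.2, 0.6, -0.7]
gripper_width: 0.0568
```

Emit:
{"fn": "play_rows", "kwargs": {
  "series": [0, 0, 0, 0, 0, 0, 0, 0, 0, 0, 0, 0, 0, 0, 0, 0, 0, 0, 0, 0]
}}

```text
time_s: 14.38
tcp_pos: [0.5124, -0.1584, 0.1046]
eef_rot: [-132.5, 90.0, 12.6]
contact_force: [0.7, 0.8, -1.1]
gripper_width: 0.0568
```

```bash
python3 b.py s10; python3 -c "
from h import *
snap('wrist','w10')"
```

```text
14.3833 [ 0.51235539 -0.15844478  0.10456607] [  3.8  14.1 -26.1  -0.  -49.7 -38.7] [-132.47966899   89.99718942   12.56895267] [ 0.65487981  0.78133277 -1.13408248] [0.02957795 0.06568124 0.03669582]
```

View pics/s10z.png

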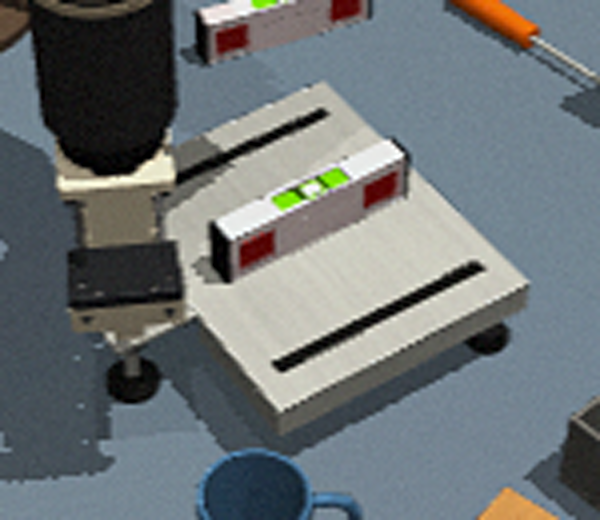

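View pics/s10b.png

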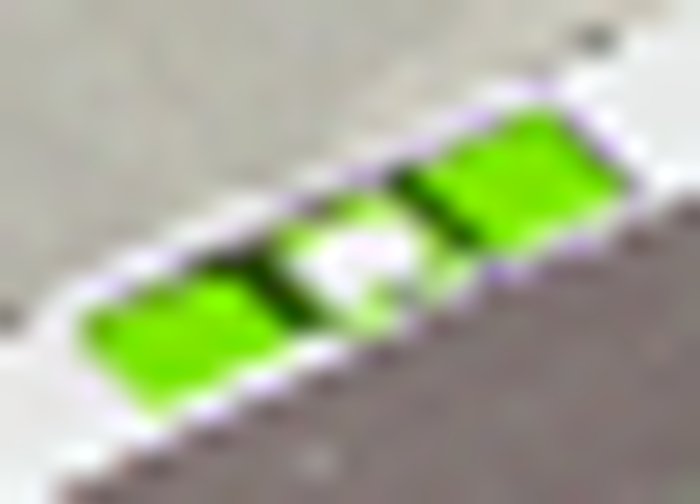

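View pics/w10.png

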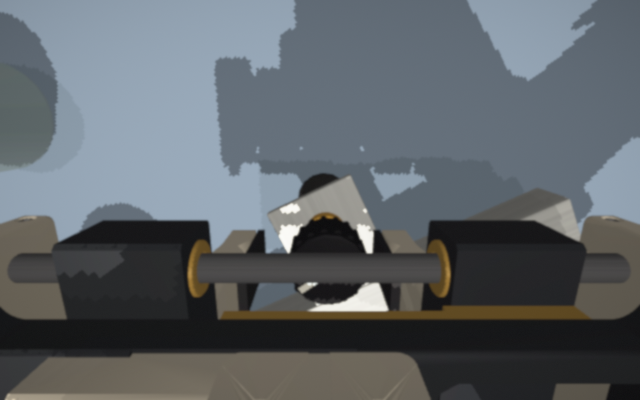

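Emit:
{"fn": "play_rows", "kwargs": {
  "series": [-0.02, 0, 0, 0, -0.035, 0, 0, 0, -0.03, 0, 0, -0.05, -0.01, 0, 0, -0.1, 0, 0, 0, -0.1]
}}

```text
time_s: 14.9
tcp_pos: [0.5143, -0.1587, 0.2033]
eef_rot: [-164.1, 89.6, -4.4]
contact_force: [-0.3, -0.5, -1.1]
gripper_width: 0.057
```

Emit:
{"fn": "play_rows", "kwargs": {
  "series": [0, 0, 0, -0.1, 0, 0, 0, -0.1, 0, -0.036, 0, 0, 0, -0.036, 0, 0, 0, -0.036, 0, 0],
  "jaw": 0
}}

```text
time_s: 15.32
tcp_pos: [0.5295, -0.0511, 0.1997]
eef_rot: [-158.1, 90.0, 12.6]
contact_force: [1.1, -0.1, -0.0]
gripper_width: 0.0289
```

Emit:
{"fn": "play_rows", "kwargs": {
  "series": [0, -0.036, 0, 0, 0, -0.036, 0, 0, 0, -0.03, 0, 0, 0, 0, 0, 0, 0, 0, 0, 0]
}}

```text
time_s: 15.73
tcp_pos: [0.5458, 0.0504, 0.1994]
eef_rot: [26.5, 90.0, -162.5]
contact_force: [-0.4, -0.5, 0.2]
gripper_width: 0.0013
```

```bash
python3 b.py s11; python3 -c "
from h import *
d=snap('wrist','w11');snap('top','t11')"
```

```text
15.7333 [0.54583507 0.05040649 0.19935377] [ 25.8   9.8 -17.7  -0.  -62.5 -34.8] [  26.46832532   89.97922554 -162.54001115] [-0.38224131 -0.54600726  0.19107733] [-0.02350043  0.15231991  0.01625097]
```

View pics/w11.png

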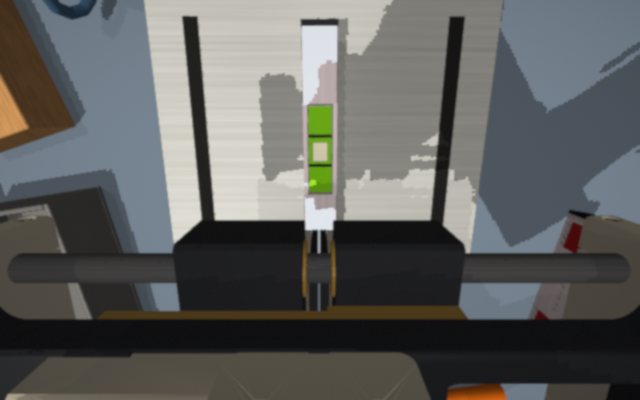

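View pics/s11z.png

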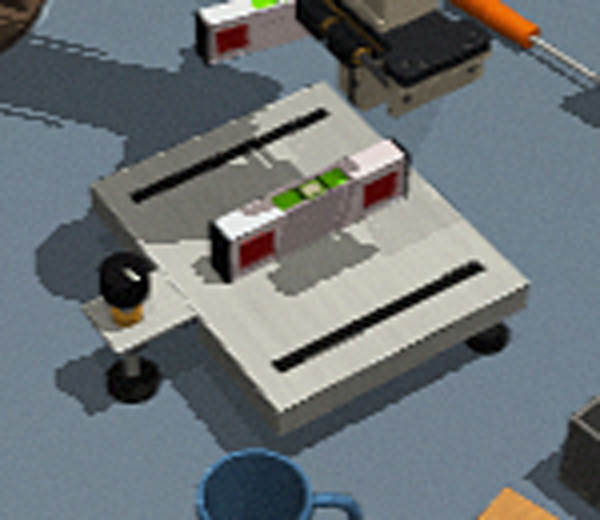

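Excellent view: in the wrist image the bubble is at about (320,152), with the lines at rows 136 and 165. Now I'll measure it.

```bash
cat > bub.py <<'E'
from h import *
import sys
d=snap('wrist',sys.argv[1]);s=get_state();print(s['time_s'],s['tcp_pos'],s['contact_force'].round(1))
c=d['img']
g=cv2.inRange(cv2.cvtColor(c,cv2.COLOR_BGR2HSV),(35,120,60),(60,255,255)); g[225:]=0
n,l,st,ce=cv2.connectedComponentsWithStats(g)
ys,xs=np.where(g>0);x0=int(np.median(xs));print('vial rows',ys.min(),ys.max(),'col',x0)
r0,r1=ys.min(),ys.max()
for r in range(r0-2,r1+3): print(r,c[r,x0-3:x0+4].mean(0).round().astype(int).tolist(),end=' ')
y0,y1=r0-60,min(r1+40,230)
cv2.imwrite(f'pics/{sys.argv[1]}z.png',cv2.resize(c[max(0,r0-8):r1+8,x0-25:x0+25],None,fx=6,fy=6,interpolation=cv2.INTER_CUBIC)[:600])
E
python3 bub.py w12
```

```text
15.9333 [0.54557066 0.04798399 0.19953863] [-0.8  0.1  0.2]
vial rows 108 193 col 320
106 [121, 126, 133] 107 [115, 145, 135] 108 [82, 162, 123] 109 [39, 166, 108] 110 [24, 166, 105] 111 [23, 166, 105] 112 [23, 166, 105] 113 [23, 166, 105] 114 [23, 166, 105] 115 [23, 166, 105] 116 [23, 165, 105] 117 [22, 165, 105] 118 [23, 165, 105] 119 [23, 165, 105] 120 [22, 165, 105] 121 [23, 166, 105] 122 [23, 165, 105] 123 [22, 166, 105] 124 [22, 165, 105] 125 [22, 165, 105] 126 [22, 165, 104] 127 [22, 165, 104] 128 [22, 166, 104] 129 [23, 166, 104] 130 [22, 166, 104] 131 [22, 166, 104] 132 [22, 166, 104] 133 [21, 165, 104] 134 [22, 162, 102] 135 [23, 143, 91] 136 [25, 98, 64] 137 [28, 58, 43] 138 [28, 79, 54] 139 [24, 124, 80] 140 [21, 153, 97] 141 [24, 162, 103] 142 [43, 161, 110] 143 [90, 163, 135] 144 [137, 177, 175] 145 [162, 193, 200] 146 [169, 198, 207] 147 [169, 198, 207] 148 [168, 198, 206] 149 [168, 198, 206] 150 [168, 198, 206] 151 [167, 197, 205] 152 [167, 197, 205] 153 [167, 197, 205] 154 [166, 196, 204] 155 [166, 196, 204] 156 [166, 196, 204] 157 [165, 195, 203] 158 [165, 195, 203] 159 [165, 195, 203] 160 [163, 193, 201] 161 [157, 188, 195] 162 [133, 175, 171] 163 [85, 157, 129] 164 [37, 138, 93] 165 [22, 101, 65] 166 [25, 60, 43] 167 [26, 66, 46] 168 [23, 109, 70] 169 [19, 146, 91] 170 [18, 160, 99] 171 [18, 161, 100] 172 [17, 161, 100] 173 [17, 161, 100] 174 [17, 161, 100] 175 [17, 161, 100] 176 [17, 161, 100] 177 [17, 161, 100] 178 [17, 161, 99] 179 [17, 161, 100] 180 [16, 160, 100] 181 [16, 160, 99] 182 [15, 156, 97] 183 [14, 148, 91] 184 [13, 143, 88] 185 [13, 141, 86] 186 [12, 141, 86] 187 [12, 141, 86] 188 [13, 141, 86] 189 [12, 141, 86] 190 [13, 141, 86] 191 [14, 140, 86] 192 [26, 135, 87] 193 [52, 120, 89] 194 [78, 102, 94] 195 [103, 106, 113]
```

View pics/w12z.png

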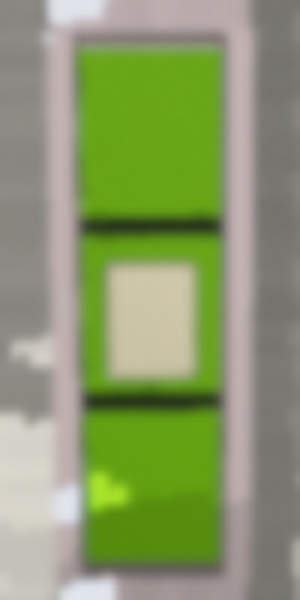

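Emit:
{"fn": "play_rows", "kwargs": {
  "series": [0.025, 0, 0, 0, 0.02, 0, 0, 0, 0.01, 0, 0, 0, 0.004, 0, 0, 0, 0, 0, 0, 0]
}}

```text
time_s: 16.35
tcp_pos: [0.5455, 0.048, 0.14]
eef_rot: [39.5, 89.9, -149.7]
contact_force: [-0.1, -0.7, 0.6]
gripper_width: 0.0009
```

Emit:
{"fn": "play_rows", "kwargs": {
  "series": [0.002, 0, 0, 0, 0.002, 0, 0, 0, 0, 0, 0, 0, 0, 0, 0, 0, 0, 0, 0, 0]
}}

```text
time_s: 16.77
tcp_pos: [0.546, 0.049, 0.137]
eef_rot: [-148.3, 90.0, 22.6]
contact_force: [0.0, -0.7, -0.3]
gripper_width: 0.0
```

Emit:
{"fn": "play_rows", "kwargs": {
  "series": [0.002, 0, 0, 0, 0.002, 0, 0, 0, 0.001, 0, 0, 0, 0, 0, 0, 0, 0, 0, 0, 0]
}}

```text
time_s: 17.18
tcp_pos: [0.5457, 0.0488, 0.1314]
eef_rot: [37.1, 90.0, -152.1]
contact_force: [0.3, 0.5, -0.9]
gripper_width: 0.0003
```

Emit:
{"fn": "play_rows", "kwargs": {
  "series": [0.001, 0, 0, 0, 0.001, 0, 0, 0, 0, 0, 0, 0, 0, 0, 0, 0, 0, 0, 0, 0]
}}

```text
time_s: 17.6
tcp_pos: [0.5458, 0.0489, 0.1296]
eef_rot: [140.3, 90.0, -48.9]
contact_force: [0.2, 0.8, 0.2]
gripper_width: 0.0001
```

Emit:
{"fn": "play_rows", "kwargs": {
  "series": [0.001, 0, 0, 0, 0, 0, 0, 0, 0, 0, 0, 0, 0, 0, 0, 0, 0, 0, 0, 0]
}}

```text
time_s: 18.02
tcp_pos: [0.5458, 0.0489, 0.1286]
eef_rot: [-172.9, 90.0, -2.0]
contact_force: [0.3, 0.1, -0.3]
gripper_width: 0.0003
```

Emit:
{"fn": "play_rows", "kwargs": {
  "series": [0.0005, 0, 0, 0, 0, 0, 0, 0, 0, 0, 0, 0, 0, 0, 0, 0, 0, 0, 0, 0]
}}

```text
time_s: 18.43
tcp_pos: [0.546, 0.0489, 0.1283]
eef_rot: [-168.0, 90.0, 2.8]
contact_force: [-1.3, 0.2, 2.8]
gripper_width: 0.0004
```

Emit:
{"fn": "play_rows", "kwargs": {
  "series": [0.0005, 0, 0, 0, 0, 0, 0, 0, 0, 0, 0, 0, 0, 0, 0, 0, 0, 0, 0, 0]
}}

```text
time_s: 18.85
tcp_pos: [0.546, 0.0489, 0.1282]
eef_rot: [-171.1, 90.0, -0.2]
contact_force: [-1.8, -0.7, 6.8]
gripper_width: 0.0004
```

Emit:
{"fn": "play_rows", "kwargs": {
  "series": [0.0005, 0, 0, 0, 0, 0, 0, 0, 0, 0, 0, 0, 0, 0, 0, 0, 0, 0, 0, 0]
}}

```text
time_s: 19.27
tcp_pos: [0.5462, 0.0489, 0.1282]
eef_rot: [-170.0, 89.9, 0.9]
contact_force: [-2.2, -1.1, 10.4]
gripper_width: 0.0003
```

Emit:
{"fn": "play_rows", "kwargs": {
  "series": [0.0003, 0, 0, 0, 0, 0, 0, 0, 0, 0, 0, 0, 0, 0, 0, 0, 0, 0, 0, 0]
}}

```text
time_s: 19.68
tcp_pos: [0.5464, 0.0488, 0.1282]
eef_rot: [-171.5, 89.9, -0.7]
contact_force: [-3.6, -1.1, 12.8]
gripper_width: 0.0003
```

Emit:
{"fn": "play_rows", "kwargs": {
  "series": [0, 0, 0, 0, 0, 0, 0, 0, 0, 0, 0, 0, 0, 0, 0, 0, 0, 0, 0, 0]
}}

```text
time_s: 20.1
tcp_pos: [0.5463, 0.0488, 0.1282]
eef_rot: [-171.1, 89.9, -0.2]
contact_force: [-3.4, -0.5, 13.3]
gripper_width: 0.0004
```

Emit:
{"fn": "play_rows", "kwargs": {
  "series": [0, 0, 0, 0, 0, 0, 0, 0, 0, 0, 0, 0, 0, 0, 0, 0, 0, 0, 0, 0]
}}

```text
time_s: 20.52
tcp_pos: [0.5464, 0.0488, 0.1283]
eef_rot: [-170.8, 89.9, 0.1]
contact_force: [-3.6, -0.3, 12.3]
gripper_width: 0.0004
```

Emit:
{"fn": "play_rows", "kwargs": {
  "series": [0, 0, 0, 0, 0, 0, 0, 0, 0, 0, 0, 0, 0, 0, 0, 0, 0, 0, 0, 0]
}}

```text
time_s: 20.93
tcp_pos: [0.5464, 0.0488, 0.1282]
eef_rot: [-170.2, 89.9, 0.6]
contact_force: [-3.6, 1.0, 12.9]
gripper_width: 0.0002
```

```bash
python3 bub.py w13 | head -2; python3 b.py s13
```

```text
20.9833 [0.54638181 0.04884064 0.12826472] [-3.  -0.7 12.6]
vial rows 103 223 col 321
20.9833 [0.54638181 0.04884064 0.12826472] [ 25.6  13.6 -23.1   0.1 -53.2 -34.8] [-170.60671032   89.90134135    0.25953597] [-3.03602136 -0.69176424 12.64791477] [-0.10562102  1.43072656  0.03248171]
```

View pics/w13.png

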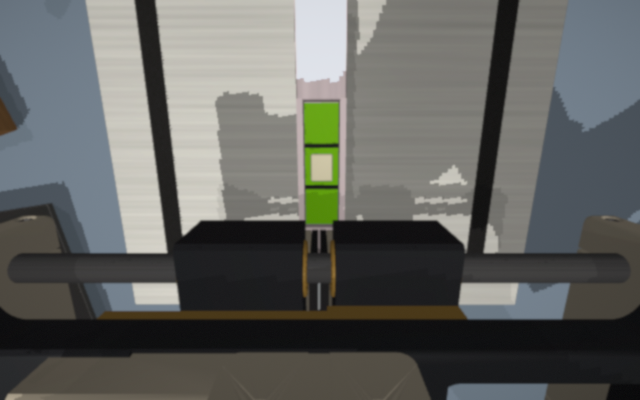

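View pics/s13.png

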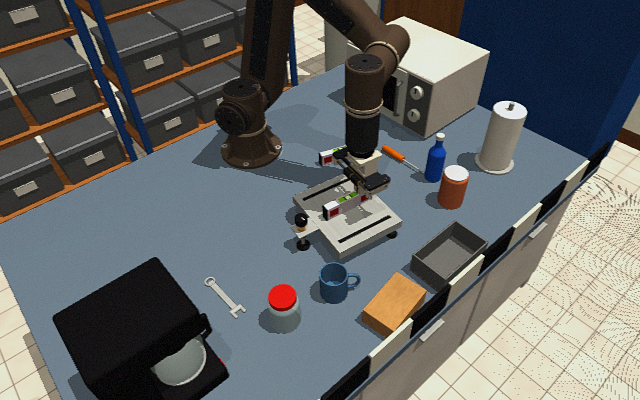

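```bash
python3 -c "
from h import *
d=np.load('pics/w13.npz')['img']
for r in range(142,192): print(r,int(d[r,321-2:324,0].mean()),int(d[r,319:324,1].mean()),end='; ')
print(close_job())"
```

```text
142 20 152; 143 23 123; 144 27 76; 145 28 39; 146 28 46; 147 26 93; 148 22 140; 149 19 159; 150 19 163; 151 21 163; 152 34 162; 153 76 161; 154 122 165; 155 150 180; 156 163 192; 157 167 196; 158 167 197; 159 166 196; 160 166 197; 161 166 196; 162 166 196; 163 166 195; 164 166 196; 165 165 195; 166 165 195; 167 165 195; 168 165 194; 169 164 194; 170 164 194; 171 164 194; 172 163 193; 173 163 193; 174 162 192; 175 162 192; 176 162 191; 177 162 191; 178 160 190; 179 154 185; 180 130 170; 181 83 156; 182 35 153; 183 16 147; 184 14 124; 185 19 79; 186 23 37; 187 25 38; 188 23 77; 189 19 122; 190 15 149; 191 14 157; the job is handed in; nothing more can be done
None
```

I laid the rightmost level along the middle of the shelf and let go of it. I then turned the foot's knob about 1.5 rad clockwise, pressed the level down with the shut fingers, and handed the job in at about 21 s, still pressing. No verdict is reported.

**Bubble:** the last wrist picture shows it about 0.7 mm from mid-vial, well inside the ±3 mm. That puts the shelf at roughly 1 mrad of slope.

**Push:** it was steady at 12.3 to 13.3 N over the last second, a bit above the 10 N asked. With the level's own weight it bears on the shelf with about 15 N.

**Other things on the counter:** none were touched, and none look moved in the last scene picture.

**Checks that disagreed:**
- The top and scene cameras differed by about 10 mm in x, so I relied on close wrist views for the grasps.
- While I turned the knob, sideways and vertical forces each rose to nearly 20 N because the grip was slightly off centre. I let go after that one turn, and the forces dropped to about zero.

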